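# Put the hex coupler away in the door rack and snap the cupboard shut

### The job

The steel hex coupler is lying in the way of the cupboard door. Lay it aside on the bench, well clear of the door's swing and with its dimpled flat facing straight up, and let go; then pull the door open through its roller catch without the door hitting the coupler. Set the coupler on the rack inside the door, along the rack and still dimple up, and push the door until the catch snaps it fully shut, leaving the other things on the bench where they are.

Things in the scene. Friction and masses are not known exactly. Their poses are not given: they have to be found in the camera images.
- door (a joint): Door angle, rad: 0 fully shut, 1.75 open stop. Upright hinge at the cupboard's left (+y) side; the free edge swings out towards -x. Sprung roller catch: pulling it open takes about 8 N at the handle; closing, the door meets the catch at about 0.09 rad, takes about 8 N to push past, and below about 0.04 rad is drawn to 0. Elsewhere it swings with little friction and stays where left.
- door_hinge (a point): On the hinge line, at the door panel's inner face, 80 mm above the bench. Axes turn with the door: -y along the door to its free edge, -x out of the outer face, z up (shut: as the cupboard's axes). Panel 236 mm wide, 15 mm thick, 2 to 158 mm above the bench.
- door_handle (a point): Grip point on the upright round steel bar handle (10 mm thick, from 90 to 150 mm above the bench, a stay to the panel at each end), 130 mm above the bench, 204 mm along the door from the hinge line, bar centre 35 mm off the outer face, so 50 mm from the inner face. Axes as the door's.
- rack (a point): Middle of the rack board's top face, 108 mm above the bench, on the door's inner face: 22 mm off that face, 105 mm along the door from the hinge. Axes as the door's (y along the rack). Free surface 130 mm long, 44 mm deep between panel and lip; lips 9 mm high at inner edge and ends. The door's top is 50 mm above the board.
- cabinet: Small plywood cupboard fixed on the bench: 150 mm deep (x), 240 mm wide (y), 160 mm high; origin at the centre of its underside, door side to -x. Its front edges lie 75 mm in front of the origin; hinge at y = +118 mm. Its roof covers the rack when the door is shut.
- coupler: Loose steel hexagonal nut, 32 mm across flats, 37 across corners, 62 long, about 0.28 kg. Origin at its centre (16 mm up when lying on a flat); y along its length, z straight out of the marked flat (dark round dimple 16 mm wide in its middle). Starts before the door, dimple on the upper slanting flat that faces away from the cupboard, 60 degrees of roll from facing up.
- tin: Bystander: closed paint tin, 80 mm wide, 90 mm high; origin at the centre of its base.
- jar: Bystander: closed glass jar, 60 mm wide, 75 mm high; origin at the centre of its base.
- spanner: Bystander: open-ended spanner 170 mm long lying flat; origin at its underside.
Things that resemble listed ones, but are neither listed nor needed, are in the scene too. What is meant by the coupler is not pink, and is the larger of those in its own colour.

How it is judged (in metres and radians):
On the way, in this order (a step that is already met when the one before it is completed fails the run):
1. the coupler lies on the bench clear of the door's swing, dimple up, let go, the door still shut (angle between coupler's own z axis and vertical below 0.15 rad and height (world z) of coupler below 0.022 m and contact force between coupler and the fingers below 0.1 N and linear speed of coupler below 0.02 m/s and (horizontal distance between coupler and door_hinge above 0.25 m or y of coupler in the frame of cabinet above 0.2 m) and value of joint door below 0.02 rad), for 0.2 s.
2. the door is open (value of joint door above 0.8 rad), for 0.1 s.
At the end, for the whole second after the job is handed in: The door is fully shut, held by its catch (within 0.015 rad of 0), and the coupler lies at rest on the rack board inside it, along the rack (within 17 degrees), dimple up (within 8.5 degrees) (value of joint door below 0.015 rad and angle between coupler's own z axis and vertical below 0.15 rad and z of coupler in the frame of rack between 0.011 and 0.021 m and x of coupler in the frame of rack between -0.014 and 0.014 m and y of coupler in the frame of rack between -0.04 and 0.04 m and angle between the y axis of coupler and the y axis of rack, either way round below 0.3 rad and linear speed of coupler below 0.02 m/s); the robot touches nothing.
It fails at once if the door hits the coupler on the bench (height (world z) of coupler below 0.05 m and contact force between coupler and door above 0.5 N).
It fails at once if the tin is disturbed (distance of tin from where it was at the start of the episode above 0.03 m).
It fails at once if the jar is disturbed (distance of jar from where it was at the start of the episode above 0.03 m).
It fails at once if the spanner is disturbed (distance of spanner from where it was at the start of the episode above 0.03 m).
It also fails if it takes over 72 s, if anything falls off the work surface, if the arm or the gripper's body presses on something with over 40 N, if the wrist force passes 120 N, or if a joint passes its speed limit or range.

### The arm

A 7-joint arm with a two-finger parallel gripper is mounted at the origin on the work surface. World frame = base frame: x ahead of the robot, y to its left, z up, the work surface at z = 0. Lengths are in mm, angles in rad, forces in N, time in s.
With the tool pointing down it reaches from about 425 to 1025 mm from the base axis. Payload 9.4 kg.
Tool frame: the origin (TCP) lies between the finger pads; the fingertips stand 14 mm ahead of it and the grasp point (between the pads) lies 5 mm behind it (robot.tip_extent is the distance from the TCP to the fingertips, in mm); z points along the fingers, y is the direction in which the jaws open and shut (so a half turn about z gives the same grasp; the last joint's range is limited). The gripper opens to 93 mm and grips with 3 to 60 N. Pads are 15 mm wide; open, the fingers measure 128 mm over their backs; the gripper's body (75 mm by 188 mm) begins 65 mm behind the grasp point.
Start: joints at [-1.376, 0.599, -0.003, 1.599, 0.002, 0.943, -0.08], TCP at [194.642, 698.383, 232.618] pointing down, gripper open.
Joint ranges: [-2.57, 2.57], [-0.35, 1.97], [-1.29, 1.29], [0.11, 2.56], [-1.05, 4.19], [0.11, 1.86], [-2.63, 2.63]. Speed limits (rad/s): [2.22, 2.22, 3.01, 3.01, 3.14, 3.14, 3.14].

### API

Orientations are given as a rotation vector (axis times angle).
In Python, from bench import robot gives the robot as it stands. Calls block until the motion is done:
- robot.movep(position, orientation): joint-space move of the TCP to a pose.
- robot.servo_line(position, vel=150, rot=None, f_stop=None): straight line of the TCP; rot=None keeps the orientation; vel is the mean speed in mm/s. With f_stop (N) it stops when the force on the tool has changed by that much, and returns True; else False.
- robot.move_j(angles): joint-space move.
- robot.move_gripper(opening, strength=None): finger opening in mm; strength is the grip in N (None keeps the last); returns when the fingers have stopped.
- robot.hold(seconds).
- robot.ik(position, orientation): joint angles nearest the present ones, or None.
- robot.read_state(): the state.
- robot.grab_frame(name): name is "scene" or "top" or "wrist"; returns a dict with "frame" (480x640x3 uint8, red, green, blue), "fx", "fy", "cx", "cy" (pixels), "k1" (the pictures are not rectified: a ray, as slopes to the right and down, at radius r is drawn at 1 + k1 r^2 times it, then the intrinsics apply), "cam_to_world" (4x4, takes a point from camera to world coordinates). Camera axes: x right, y up, looking along -z (the intrinsics and any distortion apply to the point x, -y, -z); pixel columns grow to the right and rows downward; lengths in mm; the calibration is good to about 2 mm. A picture is of the moment at which its call begins. There is no depth.
A pose or a line that the arm cannot do raises robot.PlanningError and nothing moves.
- robot.job_done(): hands the job in, once; it reports no verdict.
The state is a dict: "t": time; "q": joint angles; "qvel": joint speeds; "effort": joint torques, N m; "ee_pos": TCP position; "tool_rot": TCP orientation; "wrist_force": force on the tool from outside, world axes, zero at the start; "torque": the same for the moment, N m; "grip_width": finger opening in mm.
Only numpy, scipy, OpenCV 4.12 (cv2) and the standard library are available. Lean on these libraries where they do the work, as an engineer would, in place of code of your own. Each camera call takes 0.05 s, during which the arm holds its last target.

## Working session

There is one attempt and no reset: what is moved stays moved. The work goes in short steps, each a Python script; the robot and the scene stay as the last script left them, time stands still between calls to the robot, and variables do not carry over. Pictures are saved under pics/ and viewed, and the job is handed in when it is done.

```bash
ls -la; mkdir -p pics; cat > h.py <<'E'
import numpy as np, cv2
from bench import robot
def snap(name,fn,crop=None,scale=1):
    d=robot.grab_frame(name); im=d["frame"][:,:,::-1].copy()
    np.savez('pics/'+fn+'.npz',**{k:v for k,v in d.items()})
    cv2.imwrite('pics/'+fn+'.png',im); return d
def crop(fn,x0,y0,x1,y1,s,out):
    im=cv2.imread('pics/'+fn+'.png')[y0:y1,x0:x1]
    cv2.imwrite('pics/'+out+'.png',cv2.resize(im,None,fx=s,fy=s,interpolation=cv2.INTER_CUBIC))
def ray(d,u,v):
    K=np.array([[d['fx'],0,d['cx']],[0,d['fy'],d['cy']],[0,0,1.]],float)
    xd=np.array([(u-d['cx'])/d['fx'],(v-d['cy'])/d['fy']],float); x=xd.copy()
    for _ in range(50): x=xd/(1+float(d['k1'])*(x@x))
    T=np.array(d['cam_to_world']); return T[:3,3],T[:3,:3]@np.array([x[0],-x[1],-1.])
def onz(d,u,v,z):
    o,r=ray(d,u,v); return o+r*(z-o[2])/r[2]
def proj(d,P):
    T=np.array(d['cam_to_world']); p=T[:3,:3].T@(np.array(P,float)-T[:3,3])
    x=np.array([p[0]/-p[2],-p[1]/-p[2]]); x=x*(1+float(d['k1'])*(x@x))
    return np.array([d['fx']*x[0]+d['cx'],d['fy']*x[1]+d['cy']])
def load(fn): return dict(np.load('pics/'+fn+'.npz'))
E
python3 - <<'E'
from h import *
for n in ("scene","top","wrist"):
    d=snap(n,n+"0"); print(n,d['fx'],d['k1'],np.round(d['cam_to_world'],2).tolist())
print(robot.read_state())
E
```

```text
total 12
drwxr-xr-x  3 agent agent 4096 Dec  7 05:51 .
drwxr-xr-x 23 root  root  4096 Dec  7 05:51 ..
drwxr-xr-x  2 agent agent 4096 Dec  7 05:51 pics
scene 457.6601960473894 -0.07091397828373827 [[0.87, -0.4, 0.27, 855.07], [0.48, 0.72, -0.5, -448.31], [0.01, 0.56, 0.83, 908.27], [0.0, 0.0, 0.0, 1.0]]
top 535.2000526461046 0.049946239708399544 [[0.03, 0.97, -0.23, 297.57], [-1.0, 0.03, -0.01, 22.84], [0.0, 0.23, 0.97, 1297.93], [0.0, 0.0, 0.0, 1.0]]
wrist 425.05447443792116 0.03067514914460224 [[0.27, -0.93, -0.24, 124.99], [0.96, 0.26, 0.07, 717.01], [-0.0, -0.25, 0.97, 384.96], [0.0, 0.0, 0.0, 1.0]]
{'t': 0.15, 'q': array([-1.37570845,  0.59993684, -0.00248261,  1.59994058,  0.00177596,
        0.94289828, -0.07978475]), 'qvel': array([ 2.71197383e-04, -3.28991980e-03,  5.53680285e-04, -1.79676700e-03,
        9.21733115e-04,  2.66215033e-05,  1.14084968e-03]), 'effort': array([ 3.41584469e-03, -7.65586925e+01,  1.49924062e+00, -2.52562666e+01,
       -5.22876112e-02,  1.48270314e-02,  1.08472434e-04]), 'ee_pos': array([194.57306058, 698.04130943, 231.96444771]), 'tool_rot': array([-4.25591757e-01, -3.11259891e+00,  1.85504375e-03]), 'wrist_force': array([ 0.62158421, -0.57615798, -1.35539426]), 'torque': array([ 0.00393124, -0.05121907, -0.05305011]), 'grip_width': 92.92446160901268}
```

View pics/scene0.png

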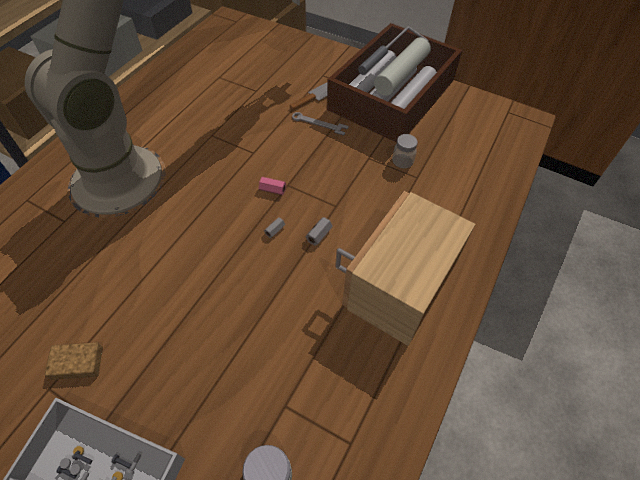

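View pics/top0.png

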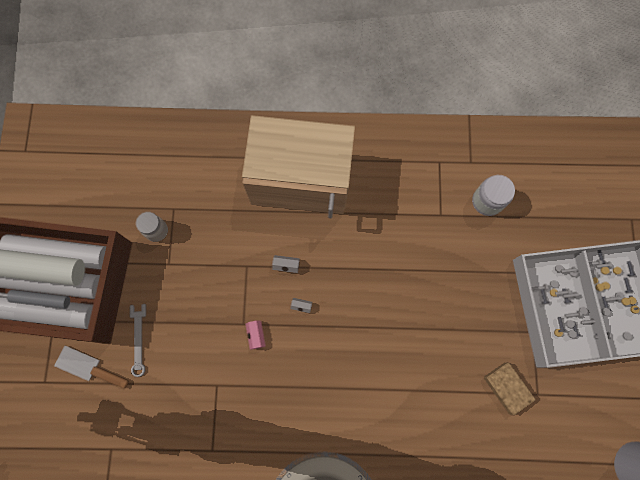

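View pics/wrist0.png

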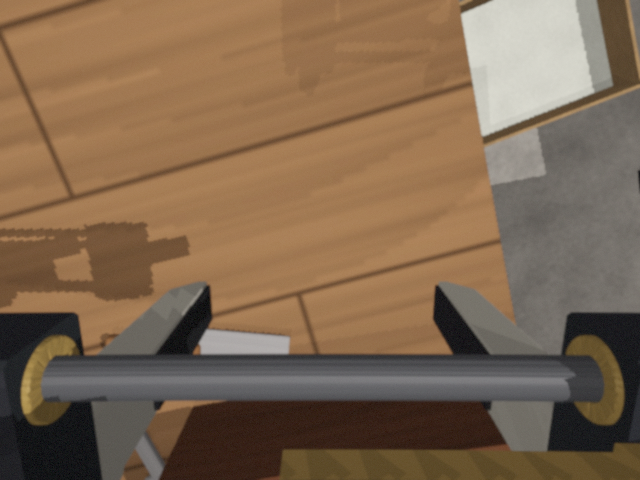

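Three candidates in the top view: grey at (288,265), smaller grey at (302,306), and pink at (256,335). The one meant is grey and the larger, so (288,265). I'll confirm in a crop.

```bash
python3 - <<'E'
from h import *
crop("top0",260,240,330,320,8,"c1"); crop("top0",235,110,365,225,6,"c2")
crop("scene0",250,160,350,260,6,"c3")
E
```

```text
(no output)
```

View pics/c1.png

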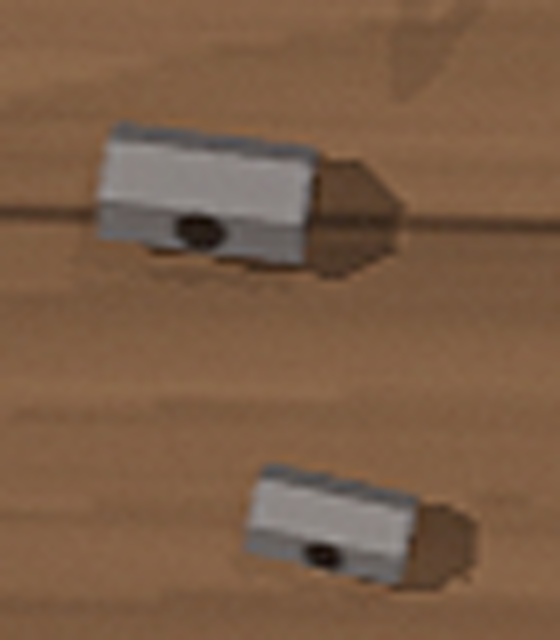

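View pics/c2.png

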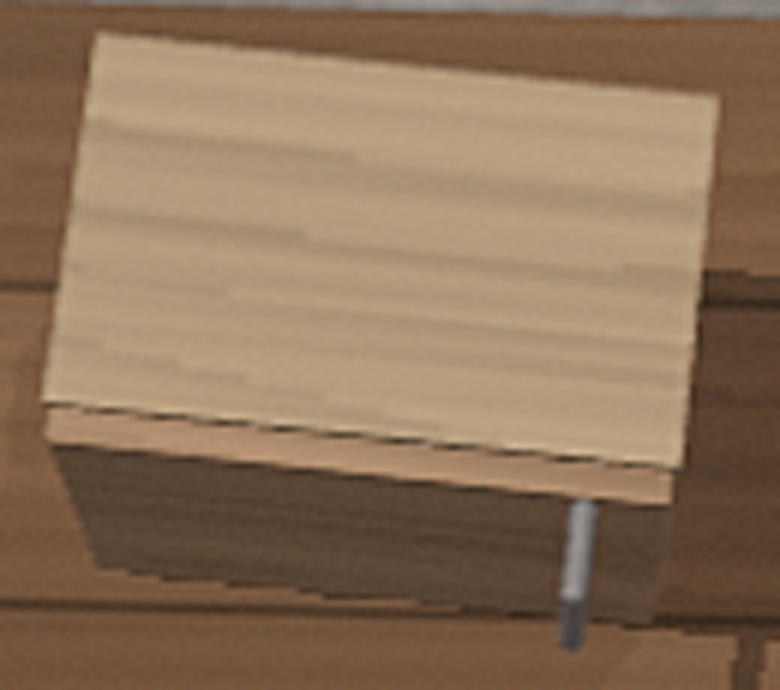

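View pics/c3.png

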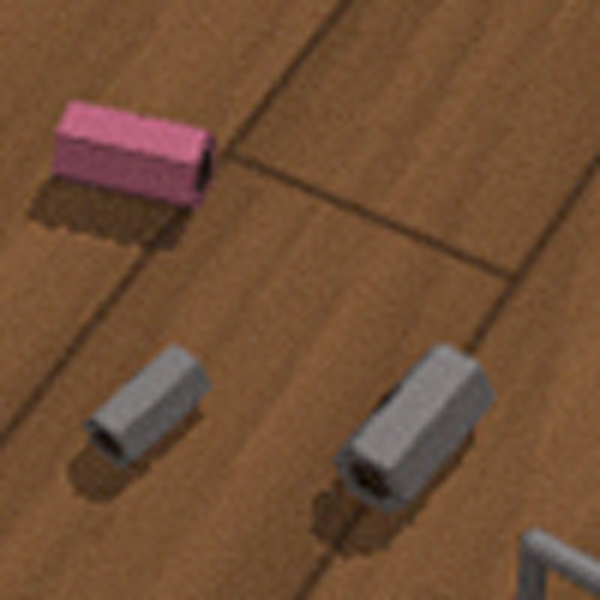

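```bash
python3 - <<'E'
from h import *
d=load("top0")
c=lambda x,y,x0,y0,s:((x+.5)/s+x0-.5,(y+.5)/s+y0-.5)
print("coupler top flat")
P=[onz(d,*c(x,y,260,240,8),32)[:2] for x,y in [(110,138),(318,150),(308,227),(99,203)]]
print(np.round(P,1),np.round(np.mean(P,0),1)); a=np.mean([P[0],P[3]],0)-np.mean([P[1],P[2]],0); print(np.linalg.norm(a),np.degrees(np.arctan2(a[1],a[0])))
print("dimple",onz(d,*c(199,232,260,240,8),24))
print("roof")
R=[onz(d,*c(x,y,235,110,6),160)[:2] for x,y in [(97,33),(718,97),(682,466),(45,402)]]
print(np.round(R,1)); R=np.array(R)
w=(R[0]-R[1]+R[3]-R[2])/2; e=(R[0]-R[3]+R[1]-R[2])/2
print(np.linalg.norm(w),np.linalg.norm(e),np.degrees(np.arctan2(w[1],w[0])),np.degrees(np.arctan2(e[1],e[0])),R.mean(0))
for n,p,z in [("handle end top",c(570,600,235,110,6),150),("handle mid top front",c(572,592,235,110,6),150),("jar",(149,219),75),("tin",(497,187),90),("spanner a",(138,306),5),("spanner b",(138,370),5),("small",(302,306),20),("pink",(256,335),28),("box corner",(130,235),60),("bin",(518,258),40),("cork",(510,388),20)]:
    print(n,np.round(onz(d,*p,z),1))
E
```

```text
coupler top flat
[[571.7 134.7]
 [569.6  71.7]
 [545.9  73.9]
 [551.6 137.1]] [559.7 104.4]
63.22999671175565 86.43798973308833
dimple [545.05165372 107.17951492  24.        ]
roof
[[877.6 190. ]
 [857.4 -49.4]
 [707.9 -37.6]
 [726.9 201.7]]
240.14130751834696 150.57209336200597 85.3121326473454 -4.483277773271726 [792.47277766  76.15810622]
handle end top [657.7   3.  150. ]
handle mid top front [660.8   2.3 150. ]
jar [646.4 428.4  75. ]
tin [ 742.1 -393.1   90. ]
spanner a [448.3 456.5   5. ]
spanner b [299.1 440.5   5. ]
small [455.8  61.8  20. ]
pink [384.2 167.1  28. ]
box corner [610.  474.2  60. ]
bin [ 582.3 -451.1   40. ]
cork [ 281.1 -420.8   20. ]
```

```bash
cat >> h.py <<'E'
from scipy.spatial.transform import Rotation as Rn
def ori(d,jaw):
    z=np.array(d,float); z/=np.linalg.norm(z); y=np.array(jaw,float); y-=z*(y@z); y/=np.linalg.norm(y)
    return Rn.from_matrix(np.column_stack([np.cross(y,z),y,z])).as_rotvec()
def yawv(a): return np.array([np.cos(a),np.sin(a),0])
def tilt(axis,ang): return Rn.from_rotvec(np.array(axis)*ang).apply([0,0,-1.])
CY=np.radians(-4.6); C=np.array([792.5,76.2])
def door(phi,l):  # door-frame (x,y) -> world xy
    H=C+Rn.from_euler('z',CY).as_matrix()[:2,:2]@np.array([-75,118.])
    return H+Rn.from_euler('z',CY-phi).as_matrix()[:2,:2]@np.array(l,float)
def dy(phi): return yawv(CY-phi+np.pi/2)
def handle(phi,x=-50): return door(phi,(x,-204))
def rack(phi,x=22,y=-105): return door(phi,(x,y))
E
python3 - <<'E'
from h import *
def t(n,p,o):
    q=robot.ik(p,o); print(n,np.round(p,0),None if q is None else np.round(q,2))
A=yawv(np.radians(86.4)); B=yawv(np.radians(90))
c=np.array([559.5,104.5,16])
for s in (1,-1):
    d=tilt(A,np.radians(-30)); t("grasp",c-4*d,ori(d,s*A)); t("grasp up",c-4*d+[0,0,120],ori(d,s*A))
    for pl in ([500,-130,16],[560,-100,16]):
        d=tilt(B,np.radians(30)); t("place",np.array(pl)-4*d,ori(d,s*B)); t("place up",np.array(pl)-4*d+[0,0,120],ori(d,s*B))
        t("repick",np.array(pl)+[0,0,10.],ori([0,0,-1],s*B))
    for ph in (0,.4,.8,1.2,1.5):
        t("handle%.1f"%ph,[*handle(ph),125],ori([0,0,-1],s*dy(ph)))
    for ph in (1.2,1.5):
        t("rack%.1f"%ph,[*rack(ph),125],ori([0,0,-1],s*dy(ph)))
E
```

```text
grasp [558. 105.  19.] [ 0.28  1.06 -1.1   2.43  2.03  1.21 -0.75]
grasp up [558. 105. 139.] [ 0.31  0.73 -1.1   2.37  1.77  0.92 -0.59]
place [ 502. -130.   19.] [ 0.14  0.86 -0.06  1.85  0.11  0.96  1.58]
place up [ 502. -130.  139.] [0.1  0.7  0.01 1.82 0.05 1.15 1.65]
repick [ 500. -130.   26.] [ 0.25  0.69 -0.16  2.21  0.4   0.26  1.32]
place [ 562. -100.   19.] [ 0.1   0.9  -0.06  1.71  0.08  1.05  1.55]
place up [ 562. -100.  139.] [ 0.07  0.75 -0.02  1.68  0.04  1.23  1.6 ]
repick [ 560. -100.   26.] [ 0.19  0.72 -0.17  2.09  0.32  0.35  1.33]
handle0.0 [661.   1. 125.] [-0.05  0.64 -0.05  1.84  0.05  0.66  1.35]
handle0.4 [589.  42. 125.] [-0.2   0.58  0.04  2.01 -0.05  0.56  0.97]
handle0.8 [538. 108. 125.] [-0.4   0.55  0.14  2.1  -0.15  0.5   0.54]
handle1.2 [517. 189. 125.] [-0.6   0.55  0.22  2.1  -0.23  0.51  0.08]
handle1.5 [524. 252. 125.] [-0.73  0.58  0.27  2.04 -0.28  0.55 -0.27]
rack1.2 [633. 149. 125.] [-0.48  0.65  0.24  1.88 -0.24  0.65  0.21]
rack1.5 [622. 179. 125.] [-0.56  0.65  0.3   1.89 -0.3   0.65 -0.08]
grasp [558. 105.  19.] [ 0.07  0.89 -0.73  2.44  
[... 308 characters left out ...]
[ 562. -100.   19.] [-0.35  1.05  0.73  1.74 -0.54  1.14 -0.93]
place up [ 562. -100.  139.] [-0.39  0.91  0.81  1.71 -0.45  1.3  -0.96]
repick [ 560. -100.   26.] [-0.15  0.75  0.34  2.12 -0.67  0.38 -0.84]
handle0.0 [661.   1. 125.] [-0.52  0.76  0.71  1.87 -0.69  0.78 -1.08]
handle0.4 [589.  42. 125.] [-0.8   0.88  1.11  2.04 -1.03  0.93 -1.16]
handle0.8 [538. 108. 125.] [-0.87  0.74  0.92  2.13 -0.92  0.74 -1.79]
handle1.2 [517. 189. 125.] [-0.08  0.59 -0.54  2.07  0.53  0.61  2.45]
handle1.5 [524. 252. 125.] [-0.22  0.61 -0.47  2.01  0.46  0.63  2.13]
rack1.2 [633. 149. 125.] [-0.92  0.94  1.11  1.91 -1.02  1.01 -2.19]
rack1.5 [622. 179. 125.] [-0.06  0.67 -0.48  1.85  0.45  0.72  2.34]
```

```bash
python3 - <<'E'
from h import *
def t(n,p,o):
    q=robot.ik(p,o); print(n,np.round(p,0),None if q is None else np.round(q,2))
A=yawv(np.radians(86.4)); B=yawv(np.radians(90))
c=np.array([559.5,104.5,16])
for a in (0,-10,-15):
    d=tilt(A,np.radians(a)); t("grasp%d"%a,c-4*d,ori(d,A)); t("grasp up",c-4*d+[0,0,100],ori(d,A))
    d=tilt(B,np.radians(a+60))
    for pl in ([500,-130,16],[520,-150,16]):
        t("place",np.array(pl)-4*d,ori(d,B)); t("place up",np.array(pl)-4*d+[0,0,100],ori(d,B))
print(robot.read_state()['t'])
E
```

```text
grasp0 [560. 104.  20.] [-0.23  0.73 -0.08  2.1   0.17  0.32  1.06]
grasp up [560. 104. 120.] [-0.25  0.57 -0.05  2.05  0.06  0.52  1.17]
place [ 503. -130.   18.] [ 0.13  1.11 -0.06  1.52  0.11  1.56  1.57]
place up [ 503. -130.  118.] [ 0.14  0.98 -0.08  1.54  0.11  1.67  1.57]
place [ 523. -150.   18.] [ 0.14  1.13 -0.05  1.46  0.13  1.6   1.6 ]
place up [ 523. -150.  118.] [ 0.15  1.01 -0.06  1.47  0.13  1.71  1.6 ]
grasp-10 [559. 105.  20.] [-0.19  0.71 -0.19  2.22  1.31  0.2  -0.11]
grasp up [559. 105. 120.] [-0.32  0.53  0.    2.18  0.24  0.28  0.96]
place [ 503. -130.   19.] [ 0.12  1.03 -0.04  1.62  0.1   1.36  1.59]
place up [ 503. -130.  119.] [ 0.12  0.9  -0.05  1.63  0.1   1.49  1.6 ]
place [ 523. -150.   19.] [ 0.14  1.04 -0.03  1.56  0.11  1.41  1.61]
place up [ 523. -150.  119.] [ 0.14  0.92 -0.03  1.56  0.11  1.53  1.62]
grasp-15 [558. 105.  20.] [ 0.26  0.9  -0.92  2.25  1.66  0.77 -0.4 ]
grasp up [558. 105. 120.] [-0.41  0.52  0.09  2.25  0.42  0.14  0.76]
place [ 503. -130.   19.] [ 0.12  0.98 -0.03  1.68  0.1   1.27  1.59]
place up [ 503. -130.  119.] [ 0.12  0.85 -0.03  1.67  0.09  1.4   1.61]
place [ 523. -150.   19.] [ 0.14  1.   -0.02  1.62  0.11  1.31  1.62]
place up [ 523. -150.  119.] [ 0.13  0.87 -0.02  1.61  0.1   1.44  1.64]
0.15
```

```bash
python3 - <<'E'
from h import *
A=yawv(np.radians(86.4))
robot.movep([559.5,104.5,200],ori([0,0,-1],A))
d=snap("wrist","w1"); s=robot.read_state(); print(s['t'],s['ee_pos'],s['q'])
print(proj(d,[559.5,104.5,32]))
E
```

```text
2.675 [559.48729126 105.5163727  199.98330636] [-0.2914823   0.45350924  0.00784525  1.99393446 -0.00584248  0.69402213
  1.22942819]
[321.09452082 225.85151194]
```

View pics/w1.png

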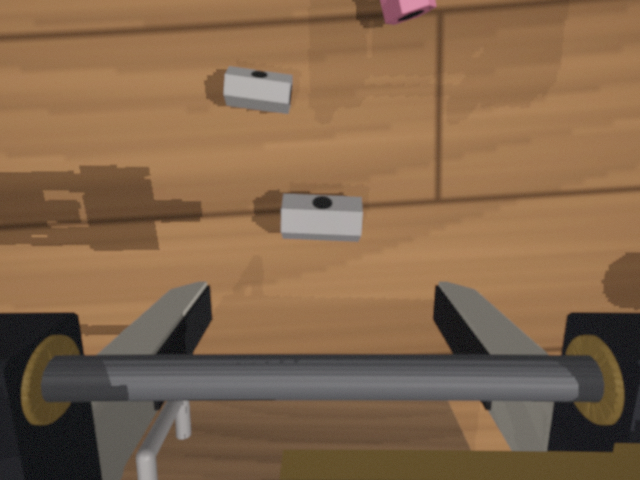

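The wrist view shows the larger grey coupler at (321,217) with its dimple at (322,202), and the smaller one at (258,90). I'll refine on a crop.

```bash
python3 - <<'E'
from h import *
crop("w1",270,180,375,250,7,"c4")
E
```

```text
(no output)
```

View pics/c4.png

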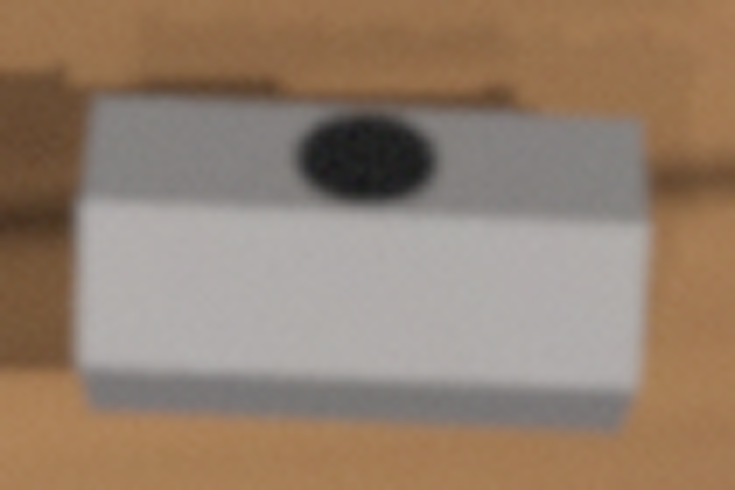

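```bash
python3 - <<'E'
from h import *
d=load("w1")
c=lambda x,y:((x+.5)/7+270-.5,(y+.5)/7+180-.5)
P=np.array([onz(d,*c(x,y),32)[:2] for x,y in [(79,199),(649,222),(637,389),(77,368)]])
print(np.round(P,1),P.mean(0)); a=(P[1]+P[2]-P[0]-P[3])/2; print(np.linalg.norm(a),np.degrees(np.arctan2(a[1],a[0])))
print(onz(d,*c(366,158),24))
E
```

```text
[[543.6  74.6]
 [550.  136.7]
 [568.8 134.7]
 [562.6  72.8]] [556.25527586 104.71232222]
62.32618375481822 84.19057364683488
[542.38752112 106.14482432  24.        ]
```

```bash
python3 - <<'E'
from h import *
A=yawv(np.radians(84.5)); o=ori([0,0,-1],A)
robot.move_gripper(84)
robot.servo_line([557,104.7,60],vel=150,rot=o)
print(robot.servo_line([557,104.7,20],vel=60,f_stop=8))
robot.move_gripper(40,strength=30)
s=robot.read_state(); print(s['t'],s['ee_pos'],s['grip_width'],s['wrist_force'])
robot.servo_line([557,104.7,120],vel=120)
d=snap("wrist","w2"); s=robot.read_state(); print(s['t'],s['ee_pos'],s['grip_width'],s['wrist_force'])
B=yawv(np.radians(90)); 
for a in (0,15,30,45,60):
    d=tilt(B,np.radians(a)); pl=np.array([557+(505-557)*a/60,104.7-234.7*a/60,116]); print(np.round(robot.ik(pl-4*d,ori(d,B)),2))
E
```

```text
False
5.4833 [557.12518206 104.75479241  20.26859642] 61.60803776238365 [-0.16182667  0.68356442  2.55958851]
6.5167 [556.48024865 104.60943474 119.19713401] 61.728121588591335 [-0.80409672 -0.42874379 -2.3801973 ]
[-0.28  0.56 -0.01  2.06  0.02  0.52  1.27]
[-0.11  0.64 -0.07  1.92 -0.    0.84  1.39]
[ 0.01  0.74 -0.11  1.78  0.03  1.15  1.45]
[ 0.09  0.86 -0.11  1.64  0.07  1.43  1.51]
[ 0.14  0.99 -0.09  1.52  0.12  1.68  1.57]
```

View pics/w2.png

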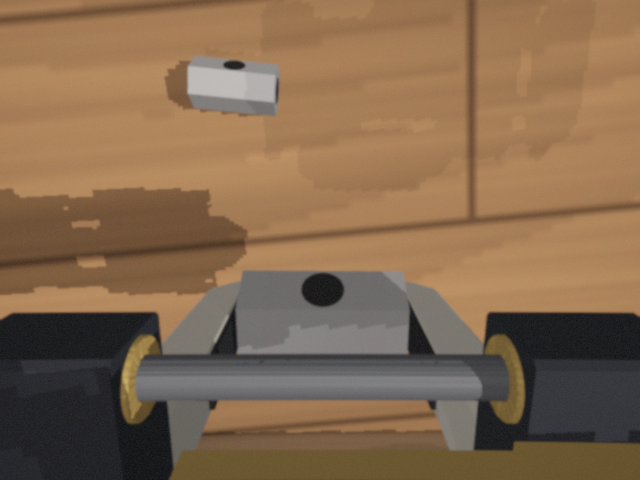

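The coupler is held by its ends, dimple at (322,289), width 61.7 mm. Next I'll roll it 60° and set it down.

```bash
python3 - <<'E'
from h import *
B=yawv(np.radians(90)); d=tilt(B,np.radians(60)); o=ori(d,B)
pl=np.array([505,-130,16.])
robot.servo_line(pl-4*d+[0,0,110],vel=110,rot=o)
robot.servo_line(pl-4*d+[0,0,15],vel=100)
s=robot.read_state(); print(s['t'],s['ee_pos'],s['wrist_force'])
print(robot.servo_line(pl-4*d+[0,0,-4],vel=15,f_stop=4))
s=robot.read_state(); print(s['t'],s['ee_pos'],s['grip_width'],s['wrist_force'])
snap("top","t2"); snap("scene","s2"); 
E
python3 -c "
from h import *
crop('top2' if 0 else 't2',260,200,420,320,5,'c5'); crop('s2',150,200,350,350,4,'c6')"
```

```text
9.95 [ 508.78491087 -130.10393502   33.53857485] [-0.22125603  0.13255968 -2.29314304]
True
10.825 [ 508.39103638 -129.99685414   19.41061981] 62.04020679763413 [ 3.34916471 -0.46898008  6.15907923]
```

View pics/s2.png

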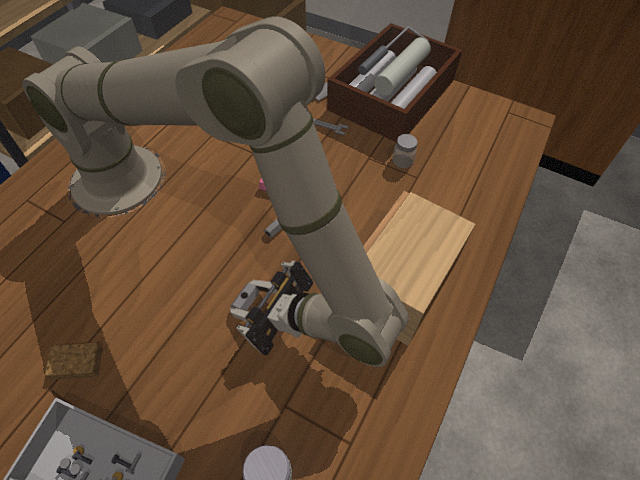

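View pics/t2.png

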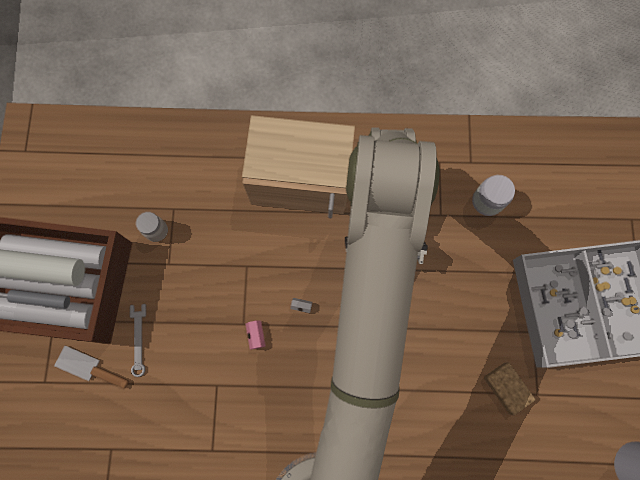

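```bash
python3 - <<'E'
from h import *
robot.move_gripper(80)
s=robot.read_state(); p=np.array(s['ee_pos'])
B=yawv(np.radians(90))
robot.servo_line(p+[0,0,120],vel=120)
robot.servo_line([505,-100,215],vel=150,rot=ori([0,0,-1],B))
print(robot.read_state()['t'])
snap("wrist","w3"); snap("top","t3")
crop("t3",310,240,430,330,6,"c7")
E
```

```text
13.8167
```

View pics/w3.png

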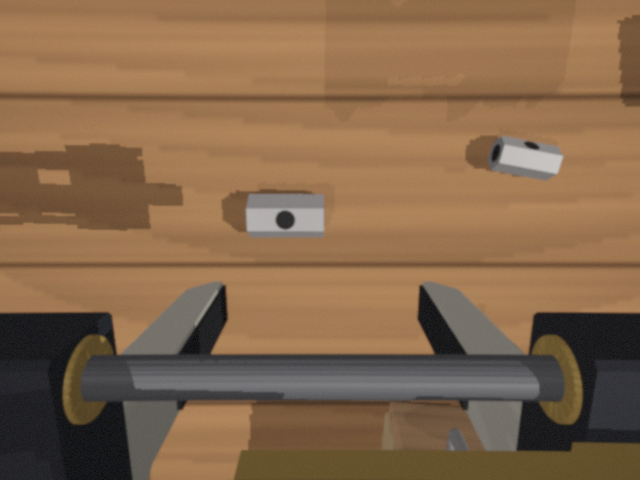

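```bash
python3 - <<'E'
from h import *
d=load("w3")
P=np.array([onz(d,u,v,32)[:2] for u,v in [(247,208),(325,208),(325,233),(247,233)]]);print(np.round(P,1),P.mean(0),onz(d,285.5,219,32))
o=ori([0,0,-1],dy(0)); h=handle(0); print(h)
robot.move_gripper(45)
robot.servo_line([*h,215],vel=180,rot=o)
print(robot.servo_line([*h,126],vel=80,f_stop=8))
snap("wrist","w4")
robot.move_gripper(0,strength=50)
s=robot.read_state(); print(s['t'],s['ee_pos'],s['grip_width'],s['wrist_force'])
snap("scene","s4")
crop("s4",300,180,500,330,4,"c8")
E
```

```text
[[ 494.  -160.3]
 [ 494.   -97.9]
 [ 514.6  -97.9]
 [ 514.6 -161.2]] [ 504.26210698 -129.33416741] [ 502.94497956 -129.72991613   32.        ]
[6.61005533e+02 5.01881994e-01]
False
17.8417 [6.61008365e+02 4.75539254e-01 1.26042829e+02] 9.0499955702863 [ 0.07292262 -0.42320723  0.89670291]
```

View pics/w4.png

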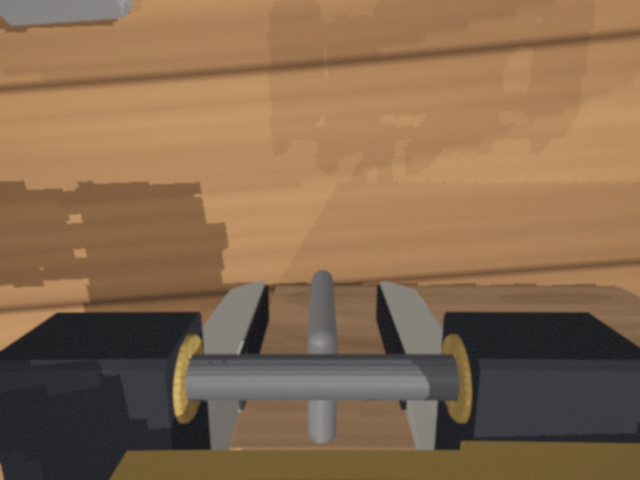

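View pics/c8.png

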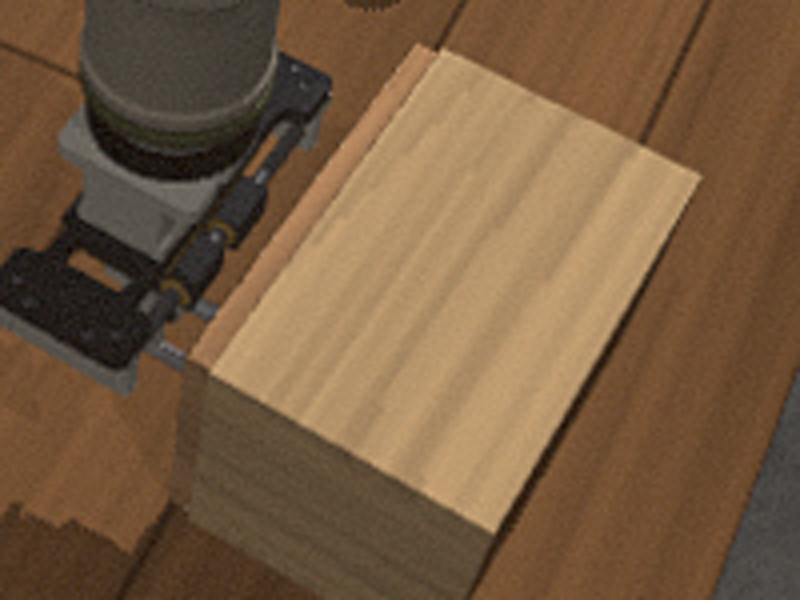

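```bash
python3 - <<'E'
from h import *
for ph in [.07,.15,.3,.45,.6,.75,.9,1.05,1.2,1.3]:
    robot.servo_line([*handle(ph),126],vel=45 if ph<.2 else 75,rot=ori([0,0,-1],dy(ph)))
    s=robot.read_state(); print(ph,round(s['t'],2),np.round(np.array(s['ee_pos'])[:2]-handle(ph),1),round(s['grip_width'],1),np.round(s['wrist_force'],1))
snap("scene","s5"); snap("top","t5")
E
```

```text
0.07 18.37 [-1.5  0.5] 9.1 [-6.1  1.8  3.7]
0.15 18.89 [ 0.  -0.1] 9.5 [-0.6 -0.1  2.1]
0.3 19.46 [ 0.2 -0.3] 9.4 [-1.6 -0.6  1.9]
0.45 20.02 [ 0.3 -0.3] 9.5 [-1.8 -1.1  1.3]
0.6 20.59 [ 0.2 -0.4] 9.1 [-1.8 -1.3  2.9]
0.75 21.16 [-0.  -0.1] 9.1 [-2.7 -1.   3.9]
0.9 21.73 [-0.1  0.2] 9.2 [-4.4 -0.9  5.6]
1.05 22.29 [-0.1  0.3] 9.4 [-3.8  0.1  4.4]
1.2 22.86 [-0.   0.5] 9.5 [-3.1  0.2  5.4]
1.3 23.29 [0.  0.6] 9.3 [-4.   0.5  4.4]
```

View pics/s5.png

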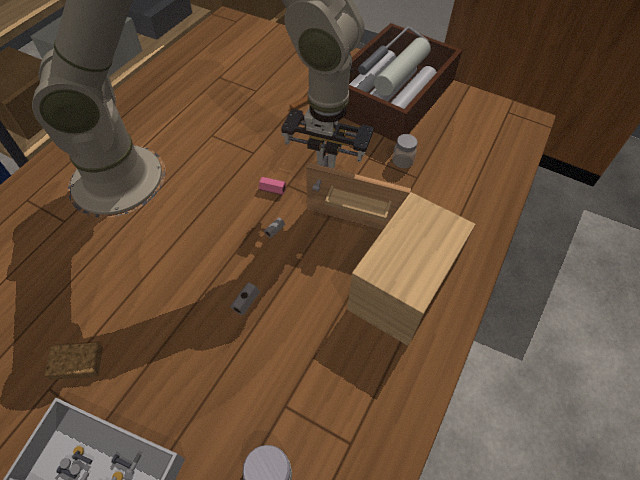

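View pics/t5.png

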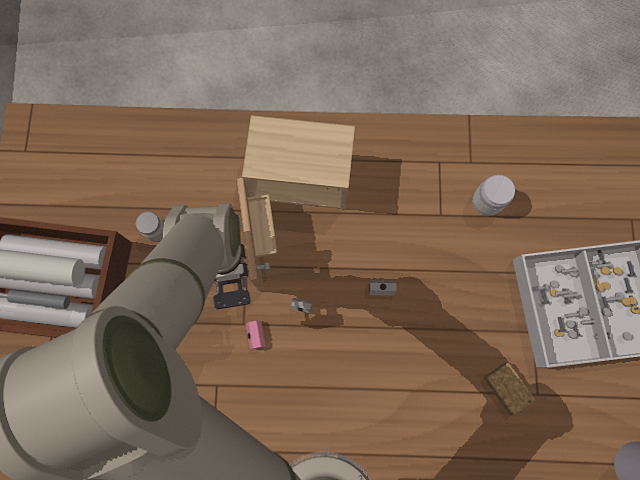

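```bash
python3 - <<'E'
from h import *
robot.move_gripper(40)
robot.servo_line([*handle(1.3),215],vel=150)
B=yawv(np.radians(90)); o=ori([0,0,-1],B); c=[504,-129.7]
robot.movep([*c,130],o)
snap("top","t6"); robot.move_gripper(84)
robot.servo_line([*c,60],vel=150)
print(robot.servo_line([*c,20],vel=60,f_stop=8))
robot.move_gripper(40,strength=30)
s=robot.read_state(); print(s['t'],s['ee_pos'],s['grip_width'],s['wrist_force'])
robot.servo_line([*c,200],vel=180)
snap("wrist","w6"); s=robot.read_state(); print(s['t'],s['ee_pos'],s['grip_width'],s['wrist_force'])
crop("t6",220,160,320,300,5,"c9")
E
```

```text
False
29.175 [ 504.18054127 -129.73894917   20.2604443 ] 61.65595469052235 [-0.26675678 -0.15588549  3.95475499]
30.375 [ 503.37306981 -129.55475621  198.99994885] 61.87185062632808 [ 0.4813593   0.31297056 -2.24838893]
```

View pics/w6.png

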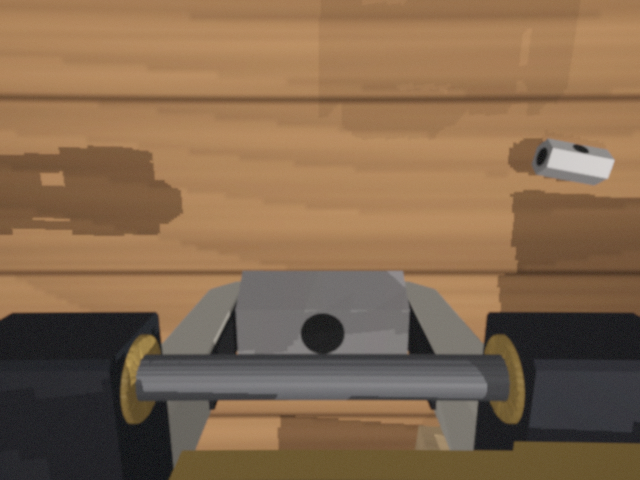

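View pics/c9.png

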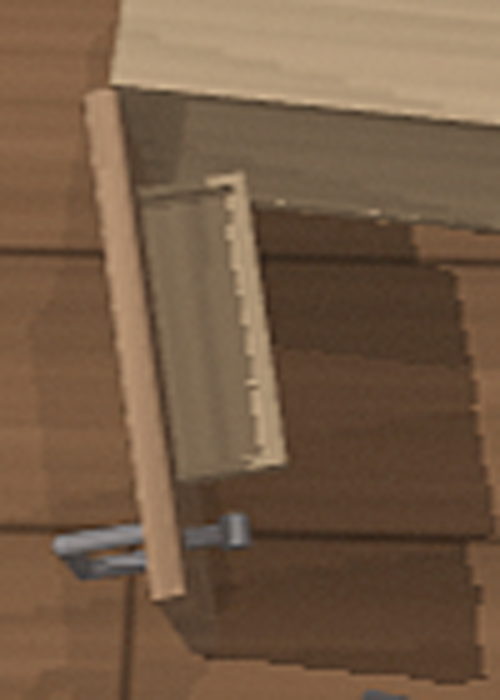

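```bash
python3 - <<'E'
from h import *
d=load("t6"); c=lambda x,y:((x+.5)/5+220-.5,(y+.5)/5+160-.5)
a=CY
def todoor(p,ph):
    return Rn.from_euler('z',CY-ph).as_matrix()[:2,:2].T@(p-door(0,(0,0)))
pts={"in hinge":(118,90,158),"in free":(185,597,158),"out hinge":(85,97,158),"out free":(150,600,158),"lip hinge":(244,173,117),"lip free":(287,463,117)}
for n,(x,y,z) in pts.items():
    p=onz(d,*c(x,y),z)[:2]; print(n,np.round(p,1),np.round(todoor(p,1.3),1))
E
```

```text
in hinge [725.3 199.3] [ 0.1 -1.9]
in free [494.6 157.4] [  -2.4 -236.4]
out hinge [721.6 214. ] [-15.   -2.8]
out free [492.9 172.4] [ -17.4 -235.3]
lip hinge [701.6 145.1] [ 48.9 -35.5]
lip free [564.2 119.3] [  48.2 -175.3]
```

```bash
python3 - <<'E'
from h import *
d=load("w6"); s=robot.read_state(); print(onz(d,322,333,199+12)-np.array(s['ee_pos']))
d2=load("w2"); 
o=ori([0,0,-1],dy(1.3))
r=rack(1.3,23)
for z in (215,128): print(robot.ik([*r,z],o), r)
E
```

```text
[-0.4388867  -0.13309731 12.00005115]
[-0.61088288  0.55510972  0.42680061  1.82159934 -0.30044307  0.828931
  0.1547721 ] [628.46006239 157.36806347]
[-0.58674691  0.66183883  0.39668082  1.88749437 -0.39278638  0.66917682
  0.23710918] [628.46006239 157.36806347]
```

```bash
python3 - <<'E'
from h import *
o=ori([0,0,-1],dy(1.3)); r=rack(1.3,23)
robot.servo_line([*r,215],vel=150,rot=o)
robot.servo_line([*r,145],vel=80)
s=robot.read_state(); print(s['t'],np.array(s['ee_pos'])[:2]-r,s['grip_width'],s['wrist_force'])
snap("wrist","w7"); snap("scene","s7"); crop("s7",280,130,440,250,5,"c10")
E
```

```text
33.6417 [ 0.3634503  -0.02390822] 61.245752036594936 [ 0.67337071 -0.03726858 -2.75071411]
```

View pics/w7.png

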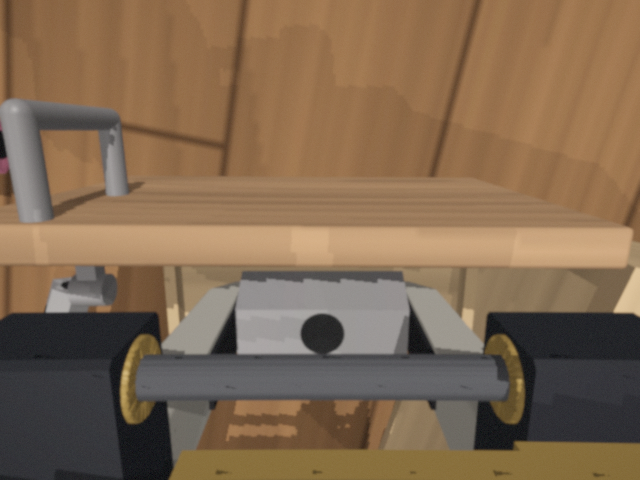

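View pics/c10.png

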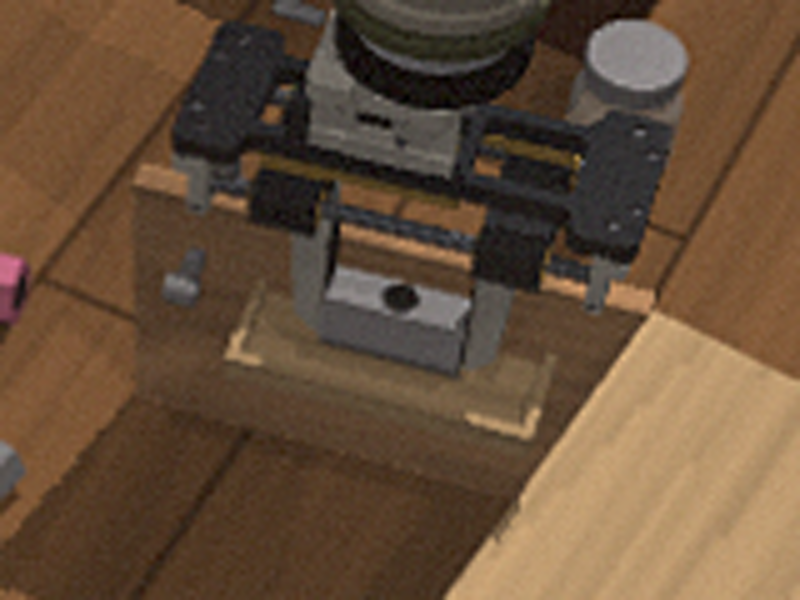

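```bash
python3 - <<'E'
from h import *
r=rack(1.3,23)
print(robot.servo_line([*r,125],vel=20,f_stop=4))
s=robot.read_state(); print(s['t'],s['ee_pos'],np.array(s['ee_pos'])[:2]-r,s['grip_width'],s['wrist_force'])
snap("scene","s8"); crop("s8",280,130,440,250,5,"c11")
E
```

```text
True
34.525 [628.3208442  157.32425726 128.24820687] [-0.1392182  -0.04380621] 61.91711584324671 [-1.36568935 -0.56150453  5.71178004]
```

View pics/c11.png

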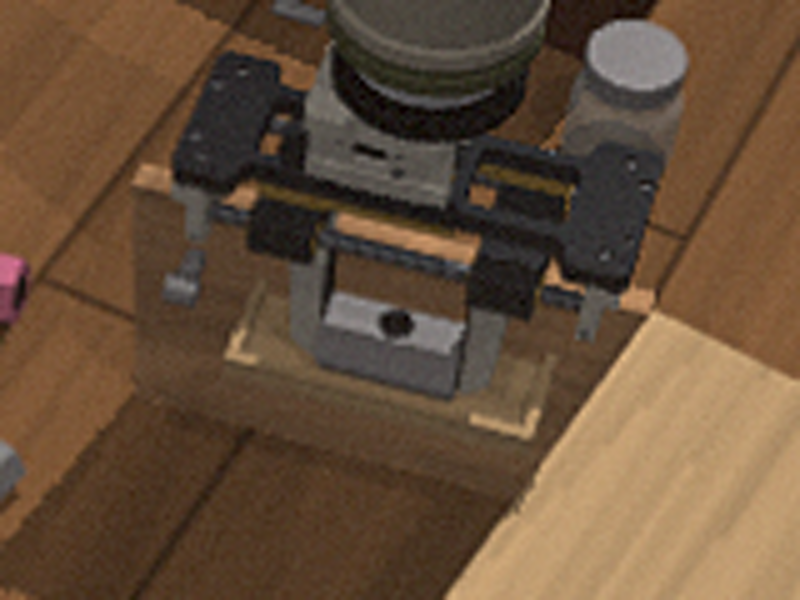

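Seated at z=128.2, as predicted. Now I'll release with limited opening, lift and inspect.

```bash
python3 - <<'E'
from h import *
r=rack(1.3,23)
robot.move_gripper(76)
robot.servo_line([*r,215],vel=100)
robot.move_gripper(40)
snap("wrist","w9"); snap("scene","s9"); snap("top","t9"); crop("s9",280,130,440,250,5,"c12"); crop("t9",220,160,320,300,4,"c13")
print(robot.read_state()['t'])
E
```

```text
37.0083
```

View pics/c12.png

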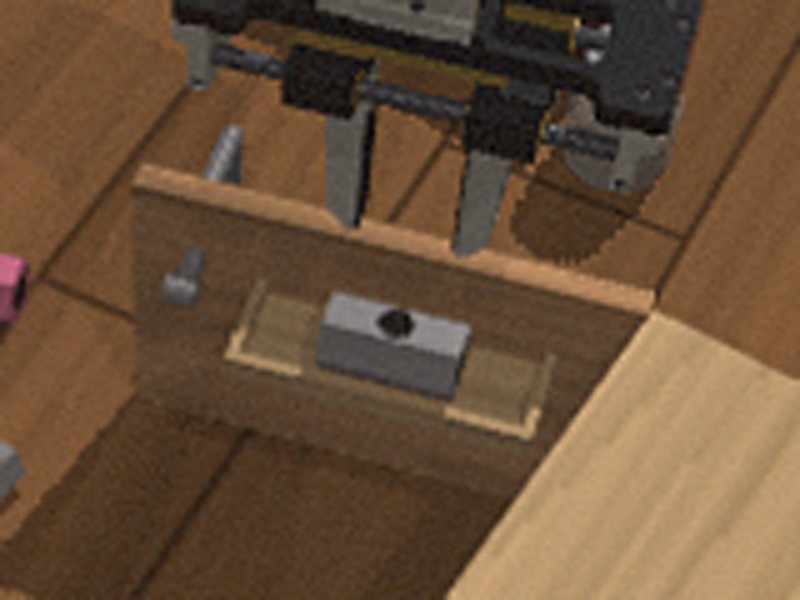

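View pics/w9.png

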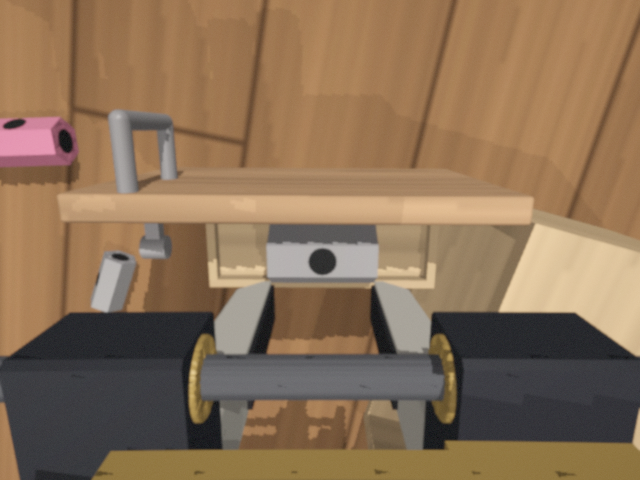

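Coupler on the rack, dimple up at (322,261) in the wrist view. Next I'll regrip the handle and swing the door shut.

```bash
python3 - <<'E'
from h import *
o=ori([0,0,-1],dy(1.3)); h=handle(1.3)
robot.servo_line([*h,215],vel=120,rot=o)
print(robot.servo_line([*h,126],vel=80,f_stop=8))
robot.move_gripper(0,strength=50)
s=robot.read_state(); print(s['t'],s['ee_pos'],s['grip_width'],s['wrist_force'])
for ph in [1.15,1.0,.85,.7,.55,.4,.25,.13]:
    robot.servo_line([*handle(ph),126],vel=60,rot=ori([0,0,-1],dy(ph)))
    s=robot.read_state(); print(ph,round(s['t'],2),np.round(np.array(s['ee_pos'])[:2]-handle(ph),1),round(s['grip_width'],1),np.round(s['wrist_force'],1))
snap("top","t10"); snap("scene","s10"); crop("s10",280,150,480,300,4,"c14")
E
```

```text
False
40.05 [517.4382973  210.3437597  126.09001467] 9.209971338819532 [-0.19639877  0.0041178   1.91789764]
1.15 40.73 [-0.  0.] 9.3 [-0.9 -0.4  3.5]
1.0 41.4 [-0.1  0.3] 9.5 [-2.1 -1.   5.1]
0.85 42.08 [-0.2  0.4] 9.0 [-2.5 -1.7  6.4]
0.7 42.75 [-0.3  0.3] 9.2 [-2.6 -1.4  6.2]
0.55 43.42 [-0.2  0.1] 9.5 [-2.9 -4.1  6.8]
0.4 44.1 [-0.1 -0. ] 9.0 [-1.5 -3.6  6.2]
0.25 44.77 [ 0.2 -0.1] 9.4 [-2.7 -4.   6.4]
0.13 45.34 [ 0.3 -0.1] 9.0 [-1.1 -3.5  6.6]
```

View pics/c14.png

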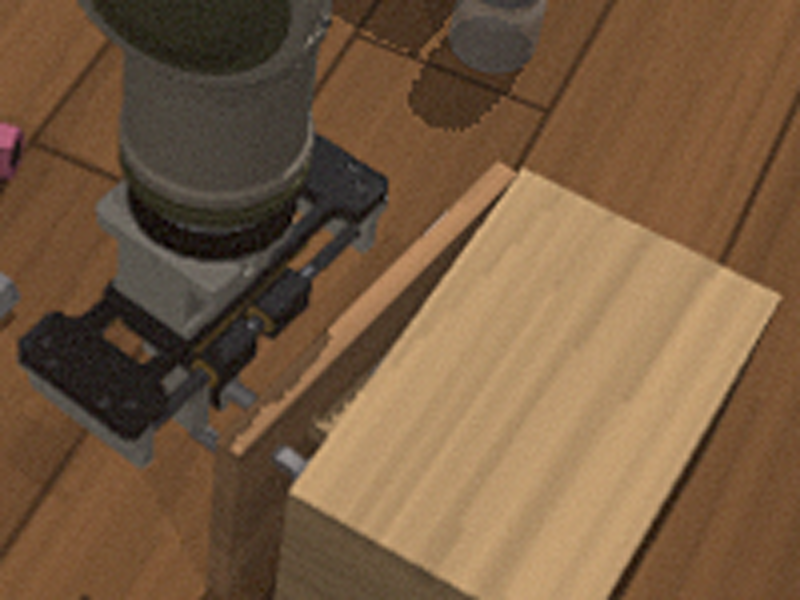

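View pics/t10.png

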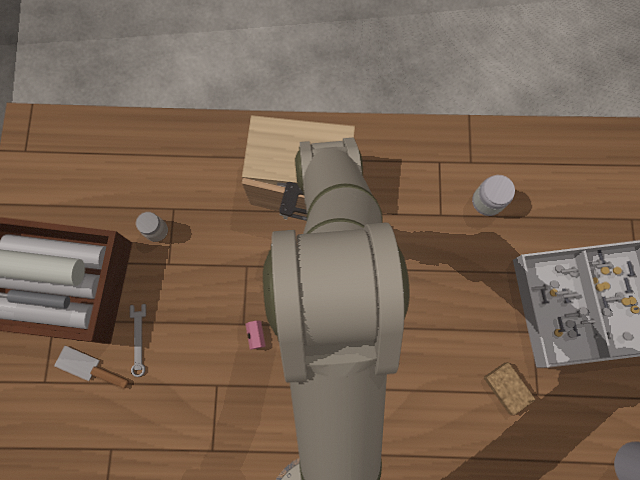

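```bash
python3 - <<'E'
from h import *
for ph in [.09,.05,.02,0.0]:
    robot.servo_line([*handle(ph),126],vel=30,rot=ori([0,0,-1],dy(ph)))
    s=robot.read_state(); print(ph,round(s['t'],2),np.round(np.array(s['ee_pos'])[:2]-handle(ph),1),round(s['grip_width'],1),np.round(s['wrist_force'],1))
robot.hold(0.3); s=robot.read_state(); print(s['wrist_force'])
robot.move_gripper(40); s=robot.read_state(); print(s['t'],s['ee_pos'],s['wrist_force'])
snap("scene","s11"); crop("s11",280,150,480,300,4,"c15")
E
```

```text
0.09 45.88 [ 0.2 -0.1] 9.3 [-1.8 -3.8  6.5]
0.05 46.31 [-4.2  1.6] 9.1 [-15.7   0.7  16.6]
0.02 46.67 [ 0.3 -0.1] 9.1 [ 1.6 -4.5  3. ]
0.0 46.96 [ 0.1 -0. ] 9.5 [-1.1 -3.1  5.7]
[-0.45216307 -5.07279092  6.57393819]
47.9583 [6.61022475e+02 5.71500006e-01 1.26001729e+02] [0.03038393 0.14731439 0.06662625]
```

View pics/c15.png

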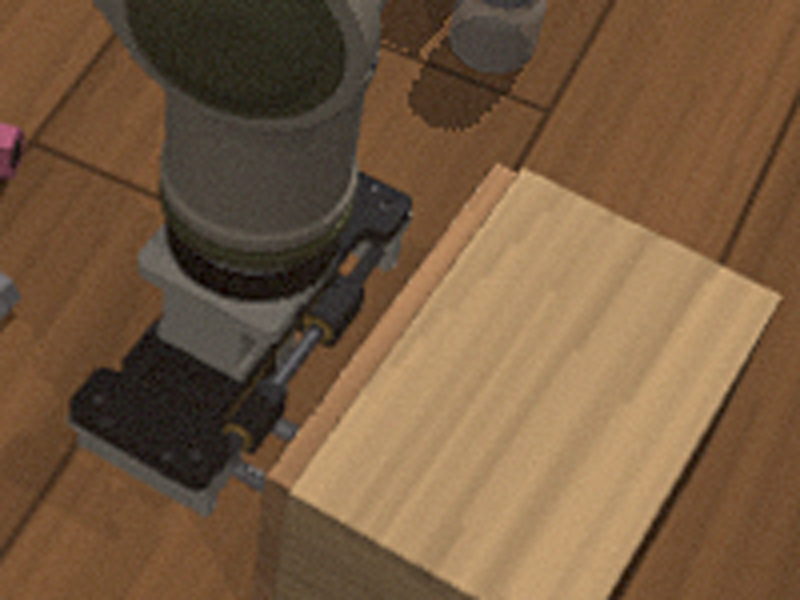

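```bash
python3 - <<'E'
from h import *
robot.servo_line([*handle(0),225],vel=120)
robot.movep([480,-200,260],ori([0,0,-1],yawv(np.pi/2)))
snap("top","t12"); print(robot.read_state()['t'])
a=cv2.imread('pics/top0.png')[105:230,235:365]; b=cv2.imread('pics/t12.png')[105:230,235:365]
cv2.imwrite('pics/c16.png',cv2.resize(np.hstack([a,b]),None,fx=3,fy=3,interpolation=cv2.INTER_CUBIC))
E
```

```text
50.0917
```

View pics/c16.png

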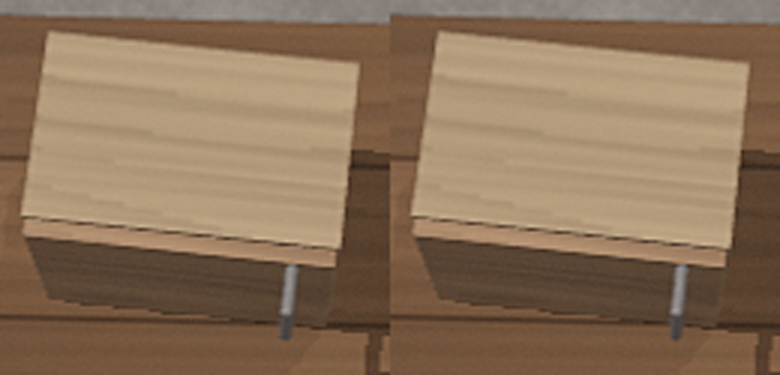

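View pics/t12.png

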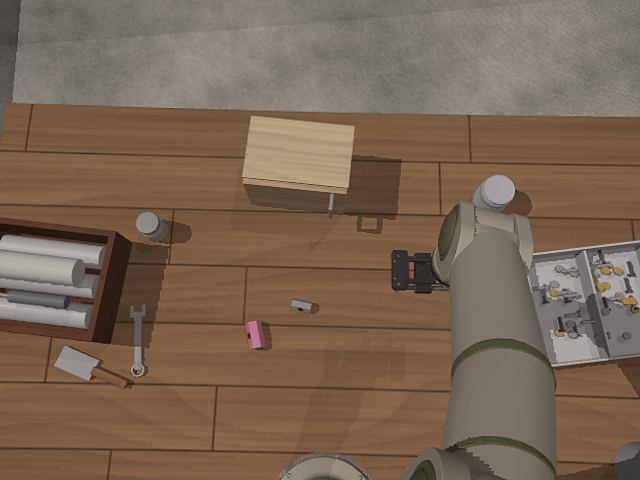

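The door looks identical to its starting, shut state: panel edge and handle are at the same pixels. The jar, tin and spanner are unmoved, and the robot is touching nothing.

```bash
python3 - <<'E'
from h import *
robot.job_done(); print(robot.read_state()['t'])
E
```

```text
the job is handed in; nothing more can be done
the job is handed in; nothing more can be done
```

The job is handed in, at about 50 s of the 72 s allowed. The coupler went onto the rack dimple up, and the door is shut on its catch.

- **Laying aside:** I gripped the larger grey coupler by its ends and rolled it 60°. I laid it dimple up at about (504, -130) mm, roughly 400 mm from the hinge, and let go.
- **Opening:** I gripped the handle and pulled the door through its catch to about 1.3 rad. The coupler was nowhere near its swing.
- **Rack:** I set the coupler along the rack and let go. The pictures showed it flat between the lips, dimple centred and facing up.
- **Closing:** I regripped the handle and swung the door in. There was a force peak of about 16 N at the catch, then it snapped shut.
- **Last checks:** In the top view the door and handle look the same as in the starting picture. The jar, tin and spanner have not visibly moved, and the arm was clear of everything.

No check failed. Once the door was shut I could not see the coupler, so its final position rests on the picture taken before closing. The top and wrist cameras disagreed by about 3 mm on where the coupler first lay. I used the wrist view, and the grasp came out centred.

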